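Find the rocking corner of a levelling plate and press its shim flat

ROBOT

A 7-joint arm with a two-finger parallel gripper is mounted at the origin on a cart in front of the work surface, level with it; the furniture and walls round the work are solid. World frame = base frame: x ahead of the robot, y to its left, z up, the work surface at z = 0. Lengths are in mm, angles in rad, forces in N, time in s.
With the tool pointing down it reaches from about 400 to 925 mm from the base axis. Payload 5.6 kg.
Tool frame: the origin (TCP) lies midway between the tips of the shut fingers; the grasp point (between the pads) lies 19 mm behind it; z points along the fingers, y is the line along which they close (so a half turn about z gives the same grasp; the last joint's range is limited). The gripper opens to 85 mm and grips with 20 to 120 N. Pads are 22 mm wide; open, the fingers measure 114 mm over their backs; the gripper's body (76 mm by 85 mm) begins 54 mm behind the grasp point. The pads swing forward as they close: fully open they stand 13 mm farther back than shut.
Start: joints at [-1.29, 0.468, -0.012, 1.603, 0.006, 1.071, -0.056], TCP at [206.852, 616.215, 231.29] pointing down, gripper open.
Joint ranges: [-2.53, 2.53], [-0.31, 2.02], [-1.57, 1.55], [0.28, 2.44], [-1.29, 4.43], [0.15, 1.84], [-2.92, 2.92]. Speed limits (rad/s): [2.57, 2.57, 3.14, 3.14, 3.14, 3.14, 3.14].

INTERFACE

Orientations are given as a rotation vector (axis times angle).
In Python, from rig import * gives the robot as it stands.
- The arm moves only by the shell command python3 -m jog 'ROWS' [FORCE]. ROWS is JSON, a list of rows, each an object with "twist": the turn, a rotation vector about the world's x, y, z in units of pi rad (1.0 is pi rad), a list of three; "delta_pos": the shift along the world's x, y, z in units of 100 mm (1.0 is 100 mm), a list of three; "gripper": the opening, from -1 (shut) to 1 (fully open), so that 0 is half open. A call has 1 to 12 rows; each row shifts and turns the commanded pose from where the row before left it; what a row does not reach is not made up. A row lasts 1/12 s, in which the tool goes at most 41.7 mm and 7.16 degrees, less where a joint would pass 70% of its speed; a pose out of reach is approached as far as the arm can. A call with a number of a shift or a turn outside -1 to 1 is refused whole. A call with a gripper value outside its range is refused whole. The fingers move at their own pace and stop on an object; FORCE is the grip in N (left out, the last holds). Time passes only in rows, so rows that do not move let the fingers close. It gives the time, the measured TCP pose, the force, the opening and the grip force at its end, in the units of the state.
- read_state(): the state, without advancing time (a new reading comes with each control period).
- camera(name): name is "scene" or "top" or "wrist"; returns (picture, depth): 420x560x3 uint8, red, green, blue; 420x560 float32, mm along the optical axis (not along the pixel's ray), 0 where there is no reading.
- camera_params(name): a dict with "K" (3x3 intrinsics, pixels), "R" (3x3) and "t" (3): a world point X has camera coordinates R X + t. Camera axes: x right, y down, z forward; pixel columns grow to the right and rows downward; lengths in mm; the calibration is good to about 2 mm. The wrist camera is an equidistant fisheye: a pixel r from the principal point sees the ray r / f radians off the axis. A picture is of the moment at which its call begins: read the wrist's pose just before it. camera_params takes no time and is no camera call; for the wrist camera it gives the pose at the moment of the call.
- hand_in(): hands the job in; it is judged then, once.
The state is a dict: "t": time; "q": joint angles; "dq": joint speeds; "effort": joint torques, N m; "position": TCP position; "tcp_rot": TCP orientation; "force": force on the tool from outside, world axes, zero at the start; "torque": the same for the moment, N m; "opening": finger opening in mm; "finger_force": force on a finger pad.
Only numpy, scipy, OpenCV 4.12 (cv2) and the standard library are available. Lean on these libraries where they do the work, as an engineer would, in place of code of your own. Each camera call takes 0.05 s, during which the arm holds its last target. There are 200 camera calls.

TASK

One corner of the aluminium levelling plate under the dark staining tray rocks: press down on the plate's corners one after another with the fingertips until you find the one that gives, then press that corner's orange shim (the tab just to the right of it) fully flat. Only press: leave the other three shims raised, do not shift or lift the plate or the tray, and leave the things around alone.

Things in the scene. Friction and masses are not known exactly. Their poses are not given: they have to be found in the camera images.
- plate: levelling plate of bare aluminium, 8 mm thick, lying loose on four feet: a core 124 x 224 mm (its x, its y) with four ears, its corners, two at -x and two at +x, each 50 mm wide (y), reaching out to x = 118 mm. About 1.5 kg. Origin: centre of its underside, 26 mm above the worktop; z up, x roughly away from the robot (yaw within 0.2 rad)
- corner_front_left (a point): front left corner of the plate: middle of the top of that ear, at (-90, 85) mm from the plate's middle, marked by a dark spot 26 mm across; 34 mm above the worktop while the plate is level, its foot right below. Three corners stand firm; one gives from about 1.5 N, is down its full 6 mm by about 3.5 N (the plate tilts 0.05 rad), and springs back
- corner_front_right (a point): front right corner of the plate: middle of the top of that ear, at (-90, -85) mm from the plate's middle, marked by a dark spot 26 mm across; 34 mm above the worktop while the plate is level, its foot right below. Three corners stand firm; one gives from about 1.5 N, is down its full 6 mm by about 3.5 N (the plate tilts 0.05 rad), and springs back
- corner_rear_left (a point): rear left corner of the plate: middle of the top of that ear, at (90, 85) mm from the plate's middle, marked by a dark spot 26 mm across; 34 mm above the worktop while the plate is level, its foot right below. Three corners stand firm; one gives from about 1.5 N, is down its full 6 mm by about 3.5 N (the plate tilts 0.05 rad), and springs back
- corner_rear_right (a point): rear right corner of the plate: middle of the top of that ear, at (90, -85) mm from the plate's middle, marked by a dark spot 26 mm across; 34 mm above the worktop while the plate is level, its foot right below. Three corners stand firm; one gives from about 1.5 N, is down its full 6 mm by about 3.5 N (the plate tilts 0.05 rad), and springs back
- shim_a (a joint): angle of one of the four shims, orange tabs hinged beside the plate's corners, hinge 20 mm above the worktop, parallel to the plate's x: 0 = raised (tab slopes up 0.6 rad from its hinge), 0.6 = flat, its inner end propping the plate. Starts at 0 to 0.06. Takes about 8 N on its pad; stays where left. It goes flat only at a slack foot; at a loaded foot it jams at 0.25. Which letter is where changes
- shim_a_pad (a point): ribbed pressing place on top of this shim's tab (24 mm wide, 52 mm long, 5 mm thick), 35 mm from the hinge; moves with the tab: about 41 mm above the worktop when raised, 22.5 mm when flat. The shim belongs to the corner on its left: the pad is 67 mm to the right (plate's -y) of the middle of that corner when flat, about 60 mm when raised
- shim_b (a joint): angle of one of the four shims, orange tabs hinged beside the plate's corners, hinge 20 mm above the worktop, parallel to the plate's x: 0 = raised (tab slopes up 0.6 rad from its hinge), 0.6 = flat, its inner end propping the plate. Starts at 0 to 0.06. Takes about 8 N on its pad; stays where left. It goes flat only at a slack foot; at a loaded foot it jams at 0.25. Which letter is where changes
- shim_b_pad (a point): ribbed pressing place on top of this shim's tab (24 mm wide, 52 mm long, 5 mm thick), 35 mm from the hinge; moves with the tab: about 41 mm above the worktop when raised, 22.5 mm when flat. The shim belongs to the corner on its left: the pad is 67 mm to the right (plate's -y) of the middle of that corner when flat, about 60 mm when raised
- shim_c (a joint): angle of one of the four shims, orange tabs hinged beside the plate's corners, hinge 20 mm above the worktop, parallel to the plate's x: 0 = raised (tab slopes up 0.6 rad from its hinge), 0.6 = flat, its inner end propping the plate. Starts at 0 to 0.06. Takes about 8 N on its pad; stays where left. It goes flat only at a slack foot; at a loaded foot it jams at 0.25. Which letter is where changes
- shim_c_pad (a point): ribbed pressing place on top of this shim's tab (24 mm wide, 52 mm long, 5 mm thick), 35 mm from the hinge; moves with the tab: about 41 mm above the worktop when raised, 22.5 mm when flat. The shim belongs to the corner on its left: the pad is 67 mm to the right (plate's -y) of the middle of that corner when flat, about 60 mm when raised
- shim_d (a joint): angle of one of the four shims, orange tabs hinged beside the plate's corners, hinge 20 mm above the worktop, parallel to the plate's x: 0 = raised (tab slopes up 0.6 rad from its hinge), 0.6 = flat, its inner end propping the plate. Starts at 0 to 0.06. Takes about 8 N on its pad; stays where left. It goes flat only at a slack foot; at a loaded foot it jams at 0.25. Which letter is where changes
- shim_d_pad (a point): ribbed pressing place on top of this shim's tab (24 mm wide, 52 mm long, 5 mm thick), 35 mm from the hinge; moves with the tab: about 41 mm above the worktop when raised, 22.5 mm when flat. The shim belongs to the corner on its left: the pad is 67 mm to the right (plate's -y) of the middle of that corner when flat, about 60 mm when raised
- tray: dark staining tray, 100 x 200 x 22 mm, lying loose in the middle of the plate, long side along the plate's y; origin: centre of its underside
- slide_box: green slide box, 36 x 100 x 72 mm, bystander at the left; origin: centre of its underside
- specimen_cup: specimen cup with a red cap, 48 mm across, 50 mm high, bystander at the left; origin: centre of its underside
- vial_rack: blue egg-crate vial rack, 52 x 102 x 41 mm, bystander at the right; origin: centre of its underside
- timer: white bench timer, 58 x 72 x 18 mm, bystander at the right; origin: centre of its underside
Mind the look-alikes: they are no part of the job. Leave any yellow look-alike of the part that bears shim_b alone.

How it is judged:
By the outcome, as a careful person would: the job done as asked, in the order asked, and still so for the second after the job is handed in, with the robot touching nothing.
It also fails if it takes over 48 s, if anything falls off the work surface, if the arm or the gripper's body presses on something with over 40 N, if the wrist force passes 120 N, or if a joint passes its speed limit or range.

## Working session

There is one attempt and no reset: what is moved stays moved. The work goes in short steps, Python scripts to look and compute and a shell command to move; the robot and the scene stay as the last step left them, time stands still between calls to the robot, and variables do not carry over. Pictures are saved under pics/ and viewed, at most 10 in all, crops included, and the job is handed in when it is done.

```bash
mkdir -p pics; ls
python3 - <<'E'
from rig import *
import cv2,numpy as np
for n in("top","scene"):
    p,d=camera(n); np.savez(f"pics/{n}.npz",p=p,d=d,**camera_params(n)); cv2.imwrite(f"pics/{n}0.png",p[...,::-1])
s=read_state(); print(s['t'],s['position'],s['tcp_rot'],s['opening'])
E
```

```text
pics
0.1 [206.68078371 615.72178701 230.41378825] [-5.06381375e-01 -3.10034788e+00  2.58831592e-03] 85.52360756305406
```

View pics/top0.png

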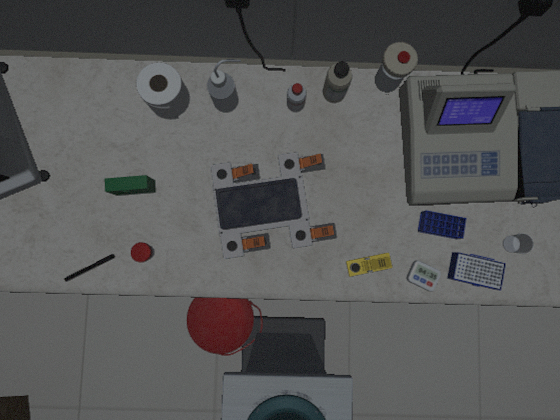

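View pics/scene0.png

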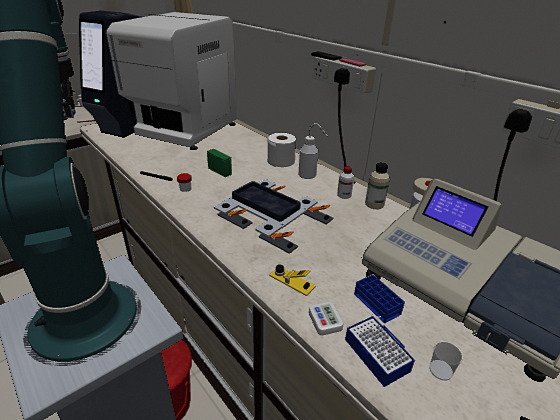

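Top view: spots at RL (222,174), RR (289,164), FL (232,246), FR (300,236). The orange shims sit to the right of each, at (244,172), (312,161), (256,242) and (322,232). The yellow look-alike at (368,264) is to be left alone. Next I'll measure these.

```bash
cat > h.py <<'E'
import numpy as np,cv2
def load(n):
    z=np.load(f"pics/{n}.npz"); return z['p'],z['d'],z['K'],z['R'],z['t']
def ray(u,v,z,K,R,t):   # intersect pixel ray with plane height z
    c=-R.T@t; r=R.T@np.linalg.inv(K)@[u,v,1]; return c+r*(z-c[2])/r[2]
def at(u,v,d,K,R,t): return R.T@(np.linalg.inv(K)@[u,v,1]*d-t)
E
python3 - <<'E'
from h import *
p,d,K,R,t=load("top"); print("cam",-R.T@t, "base px",(lambda c:(K@c/c[2])[:2])(R@[0,0,0]+t),"tcp px",(lambda c:(K@c/c[2])[:2])(R@[207,616,231]+t))
g=cv2.cvtColor(p,cv2.COLOR_RGB2GRAY); S={}
for n,(u,v) in dict(RL=(222,174),RR=(289,164),FL=(232,246),FR=(300,236)).items():
    w=g[v-9:v+10,u-9:u+10].astype(float); yy,xx=np.mgrid[-9:10,-9:10]
    m=(w<50)&(xx**2+yy**2<64); k,lab,st,ce=cv2.connectedComponentsWithStats(m.astype(np.uint8)); i=lab[9,9] or 1
    S[n]=ray(u+ce[i][0]-9,v+ce[i][1]-9,34,K,R,t); print(n,ce[i]-9,st[i][4],S[n].round(1), "depth z",at(u,v,d[v,u],K,R,t)[2].round(1))
c=sum(S.values())/4; ex=(S['RL']+S['RR']-S['FL']-S['FR'])/2;ey=(S['RL']-S['RR']+S['FL']-S['FR'])/2
print("centre",c,"lens",np.linalg.norm(ex),np.linalg.norm(ey),"yaw",np.arctan2(ex[1],ex[0]),np.arctan2(-ey[0],ey[1]))
a=(np.arctan2(ex[1],ex[0])+np.arctan2(-ey[0],ey[1]))/2
for n,(sx,sy) in dict(RL=(1,1),RR=(1,-1),FL=(-1,1),FR=(-1,-1)).items():
    f=lambda x,y:(c[:2]+[np.cos(a)*x-np.sin(a)*y,np.sin(a)*x+np.cos(a)*y]).round(1)
    print(n,"corner",f(90*sx,85*sy),"pad raised",f(90*sx,85*sy-60),"pad flat",f(90*sx,85*sy-67))
h=cv2.cvtColor(p,cv2.COLOR_RGB2HSV); m=cv2.inRange(h,(5,150,80),(18,255,255)); k,l,st,ce=cv2.connectedComponentsWithStats(m)
for i in range(1,k):
    if st[i][4]>30: print("orange",ce[i].round(),st[i][4],ray(*ce[i],38,K,R,t).round(0))
cv2.imwrite("pics/crop.png",cv2.resize(p[140:290,200:400,::-1],(800,600),interpolation=cv2.INTER_CUBIC))
E
```

```text
cam [ 446.37506849   30.4795271  1043.34575274] base px [286.0652912  440.79420299] tcp px [-35.29566435 373.26157456]
RL [-0.79104478 -0.29850746] 67 [642.1 180.2  34. ] depth z 34.8
RR [-0.109375 -0.40625 ] 64 [673.1  12.7  34. ] depth z 34.6
FL [-0.47945205 -0.56164384] 73 [465.2 147.2  34. ] depth z 34.8
FR [ 0.09859155 -1.09859155] 71 [495.9 -19.7  34. ] depth z 34.5
centre [569.1054433   80.09002543  34.        ] lens 180.08201088619813 170.00780698097816 yaw 0.1829606672044412 0.18229833524139094
RL corner [642.2 180. ] pad raised [653.1 121. ] pad flat [654.3 114.1]
RR corner [673.   12.8] pad raised [683.9 -46.2] pad flat [685.2 -53. ]
FL corner [465.2 147.3] pad raised [476.1  88.3] pad flat [477.3  81.4]
FR corner [496.  -19.8] pad raised [506.9 -78.8] pad flat [508.2 -85.7]
orange [318. 158.] 33 [689. -59.  38.]
orange [305. 162.] 76 [678. -26.  38.]
orange [249. 169.] 43 [656. 110.  38.]
orange [237. 172.] 82 [647. 140.  38.]
orange [330. 230.] 36 [509. -92.  38.]
orange [316. 232.] 85 [503. -59.  38.]
orange [261. 241.] 44 [479.  76.  38.]
orange [248. 243.] 97 [472. 107.  38.]
```

View pics/crop.png

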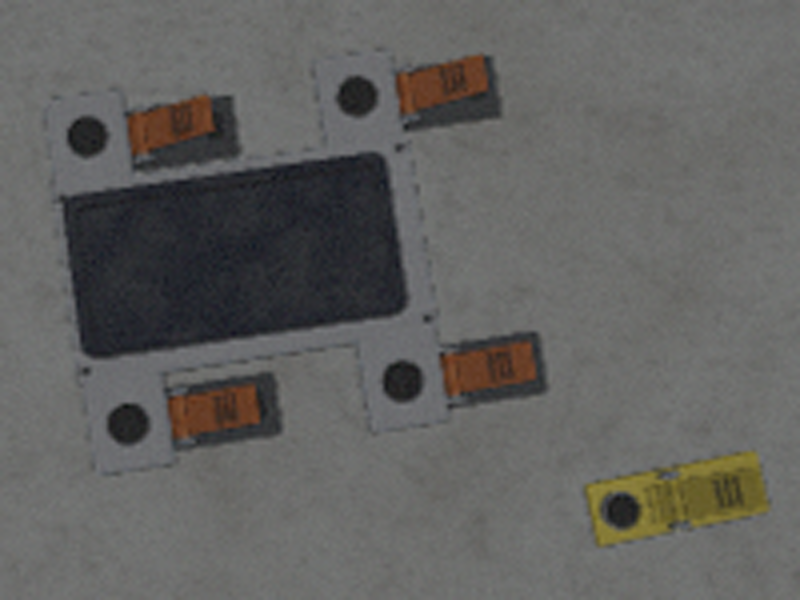

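The crop confirms it: four dark spots on the ears with orange ribbed tabs to their right. The yellow piece (crop 680,500) is separate and is the decoy. The geometry matches 180 x 170 mm, z 34.6. I'll shut the fingers and approach FL.

```bash
python3 -m jog '[{"twist":[0,0,0.04],"delta_pos":[0.19,-0.35,0],"gripper":-1},{"twist":[0,0,0.04],"delta_pos":[0.19,-0.35,0],"gripper":-1},{"twist":[0,0,0.04],"delta_pos":[0.19,-0.35,0],"gripper":-1},{"twist":[0,0,0.04],"delta_pos":[0.19,-0.35,0],"gripper":-1},{"twist":[0,0,0],"delta_pos":[0.19,-0.35,0],"gripper":-1},{"twist":[0,0,0],"delta_pos":[0.19,-0.35,0],"gripper":-1},{"twist":[0,0,0],"delta_pos":[0.19,-0.35,0],"gripper":-1},{"twist":[0,0,0],"delta_pos":[0.19,-0.35,0],"gripper":-1},{"twist":[0,0,0],"delta_pos":[0.19,-0.35,0],"gripper":-1},{"twist":[0,0,0],"delta_pos":[0.19,-0.35,0],"gripper":-1},{"twist":[0,0,0],"delta_pos":[0.19,-0.35,0],"gripper":-1},{"twist":[0,0,0],"delta_pos":[0.19,-0.35,0],"gripper":-1}]'; python3 -c "
from rig import *
s=read_state();print(s['t'],s['position'],s['tcp_rot'],s['force'])"
```

```text
t: 1.1
position: [435.2, 194.2, 231.3]
tcp_rot: [0.276, -3.129, -0.0]
force: [1.3, -0.7, 0.5]
opening: -0.1
finger_force: 0.0
1.1 [435.20424513 194.22453879 231.25031242] [ 2.76369972e-01 -3.12930157e+00 -1.02878761e-04] [ 1.32856456 -0.70911275  0.45178629]
```

```bash
python3 -m jog '[{"twist":[0,0,0],"delta_pos":[0.06,-0.094,-0.36],"gripper":-1},{"twist":[0,0,0],"delta_pos":[0.06,-0.094,-0.36],"gripper":-1},{"twist":[0,0,0],"delta_pos":[0.06,-0.094,-0.36],"gripper":-1},{"twist":[0,0,0],"delta_pos":[0.06,-0.094,-0.36],"gripper":-1},{"twist":[0,0,0],"delta_pos":[0.06,-0.094,-0.30],"gripper":-1},{"twist":[0,0,0],"delta_pos":[0,0,-0.08],"gripper":-1},{"twist":[0,0,0],"delta_pos":[0,0,0],"gripper":-1},{"twist":[0,0,0],"delta_pos":[0,0,0],"gripper":-1}]'
```

```text
t: 1.77
position: [464.9, 149.9, 49.8]
tcp_rot: [0.277, -3.129, -0.001]
force: [-0.2, -0.6, 0.7]
opening: 0.1
finger_force: 0.0
```

```bash
python3 -m jog '[{"twist":[0,0,0],"delta_pos":[0,-0.03,-0.10],"gripper":-1},{"twist":[0,0,0],"delta_pos":[0,0,-0.03],"gripper":-1},{"twist":[0,0,0],"delta_pos":[0,0,0],"gripper":-1},{"twist":[0,0,0],"delta_pos":[0,0,0],"gripper":-1}]'; for i in 1 2 3; do python3 -m jog '[{"twist":[0,0,0],"delta_pos":[0,0,-0.015],"gripper":-1},{"twist":[0,0,0],"delta_pos":[0,0,0],"gripper":-1},{"twist":[0,0,0],"delta_pos":[0,0,0],"gripper":-1}]' | sed -n '2p;4p'; done
```

```text
t: 2.1
position: [465.0, 146.7, 36.9]
tcp_rot: [-0.277, 3.128, 0.001]
force: [-0.3, 0.6, -0.2]
opening: 0.1
finger_force: 0.0
position: [465.0, 146.3, 35.0]
force: [0.1, -0.1, -0.0]
position: [465.1, 146.4, 34.1]
force: [-2.3, -0.1, 8.2]
position: [465.2, 146.4, 33.9]
force: [-5.9, -1.9, 25.2]
```

FL is firm (25 N, no sink). On to FR.

```bash
python3 -m jog '[{"twist":[0,0,0],"delta_pos":[0,0,0.40],"gripper":-1},{"twist":[0,0,0],"delta_pos":[0.062,-0.332,0],"gripper":-1},{"twist":[0,0,0],"delta_pos":[0.062,-0.332,0],"gripper":-1},{"twist":[0,0,0],"delta_pos":[0.062,-0.332,0],"gripper":-1},{"twist":[0,0,0],"delta_pos":[0.062,-0.332,0],"gripper":-1},{"twist":[0,0,0],"delta_pos":[0.062,-0.332,0],"gripper":-1},{"twist":[0,0,0],"delta_pos":[0,0,-0.25],"gripper":-1},{"twist":[0,0,0],"delta_pos":[0,0,-0.10],"gripper":-1},{"twist":[0,0,0],"delta_pos":[0,0,0],"gripper":-1},{"twist":[0,0,0],"delta_pos":[0,0,0],"gripper":-1}]'; for i in 1 2 3; do python3 -m jog '[{"twist":[0,0,0],"delta_pos":[0,0,-0.015],"gripper":-1},{"twist":[0,0,0],"delta_pos":[0,0,0],"gripper":-1},{"twist":[0,0,0],"delta_pos":[0,0,0],"gripper":-1}]' | sed -n '2p;4p'; done
```

```text
t: 3.68
position: [495.0, -18.5, 36.2]
tcp_rot: [0.279, -3.127, -0.001]
force: [0.2, 0.6, 1.0]
opening: -0.1
finger_force: 0.0
position: [496.2, -18.8, 35.8]
force: [0.6, 0.6, -1.4]
position: [496.2, -19.4, 34.1]
force: [0.4, 0.8, 1.2]
position: [496.1, -19.5, 32.5]
force: [-0.8, 2.6, 2.1]
```

```bash
for i in 1 2 3 4; do python3 -m jog '[{"twist":[0,0,0],"delta_pos":[0,0,-0.015],"gripper":-1},{"twist":[0,0,0],"delta_pos":[0,0,0],"gripper":-1},{"twist":[0,0,0],"delta_pos":[0,0,0],"gripper":-1}]' | sed -n '2p;4p'; done
```

```text
position: [496.1, -19.6, 30.8]
force: [-0.9, 1.7, 4.0]
position: [496.0, -19.7, 29.3]
force: [-0.7, 2.0, 4.7]
position: [496.1, -19.7, 28.4]
force: [-1.8, 1.1, 11.8]
position: [496.1, -19.6, 28.1]
force: [-5.5, 2.8, 23.9]
```

FR gives its full 6 mm at about 4 N and then stops hard, so it is the slack corner. Now its shim: lift, then move over to the pad.

```bash
python3 -m jog '[{"twist":[0,0,0],"delta_pos":[0,0,0.30],"gripper":-1},{"twist":[0,0,0],"delta_pos":[0,0,0.15],"gripper":-1},{"twist":[0,0,0],"delta_pos":[0.06,-0.32,0],"gripper":-1},{"twist":[0,0,0],"delta_pos":[0.06,-0.29,0],"gripper":-1},{"twist":[0,0,0],"delta_pos":[0,0,-0.22],"gripper":-1},{"twist":[0,0,0],"delta_pos":[0,0,0],"gripper":-1},{"twist":[0,0,0],"delta_pos":[0,0,0],"gripper":-1}]'; for i in 1 2 3 4; do python3 -m jog '[{"twist":[0,0,0],"delta_pos":[0,-0.01,-0.03],"gripper":-1},{"twist":[0,0,0],"delta_pos":[0,0,0],"gripper":-1},{"twist":[0,0,0],"delta_pos":[0,0,0],"gripper":-1}]' | sed -n '2p;4p'; done
```

```text
t: 6.02
position: [506.2, -81.1, 48.2]
tcp_rot: [0.275, -3.126, -0.001]
force: [0.8, -0.2, -0.2]
opening: -0.2
finger_force: 0.0
position: [507.7, -81.1, 46.4]
force: [0.2, 0.3, 0.2]
position: [508.4, -82.4, 43.7]
force: [0.0, 0.7, 3.4]
position: [508.7, -84.0, 40.8]
force: [0.8, -0.2, 3.9]
position: [508.9, -85.4, 37.8]
force: [0.6, -1.3, 3.4]
```

```bash
for i in 1 2 3 4 5 6; do python3 -m jog '[{"twist":[0,0,0],"delta_pos":[0,0,-0.025],"gripper":-1},{"twist":[0,0,0],"delta_pos":[0,0,0],"gripper":-1},{"twist":[0,0,0],"delta_pos":[0,0,0],"gripper":-1}]' | sed -n '2p;4p'; done
```

```text
position: [508.9, -85.5, 35.3]
force: [1.3, -1.7, 4.1]
position: [508.8, -85.5, 32.7]
force: [1.5, -1.8, 5.3]
position: [508.7, -85.6, 30.2]
force: [1.6, -1.8, 4.6]
position: [508.6, -85.6, 27.6]
force: [2.0, -2.4, 4.5]
position: [508.5, -85.6, 25.1]
force: [1.9, -3.1, 4.7]
position: [508.4, -85.6, 22.5]
force: [2.3, -4.2, 5.0]
```

```bash
for i in 1 2 3; do python3 -m jog '[{"twist":[0,0,0],"delta_pos":[0,0,-0.013],"gripper":-1},{"twist":[0,0,0],"delta_pos":[0,0,0],"gripper":-1},{"twist":[0,0,0],"delta_pos":[0,0,0],"gripper":-1}]' | sed -n '1,2p;4p'; done
```

```text
t: 8.77
position: [508.5, -85.6, 22.1]
force: [0.0, -3.6, 13.3]
t: 9.02
position: [508.6, -85.6, 21.7]
force: [-3.8, -3.1, 23.4]
t: 9.27
position: [508.7, -85.6, 21.4]
force: [-7.1, -2.0, 34.9]
```

Hard stop at z 22. Lift, retreat and check.

```bash
python3 -m jog '[{"twist":[0,0,0],"delta_pos":[0,0,0.10],"gripper":-1},{"twist":[0,0,0],"delta_pos":[0,0,0.35],"gripper":-1},{"twist":[0,0,0],"delta_pos":[0,0,0.40],"gripper":-1},{"twist":[0,0,0],"delta_pos":[-0.2,-0.2,0.30],"gripper":-1},{"twist":[0,0,0],"delta_pos":[-0.2,-0.2,0.30],"gripper":-1},{"twist":[0,0,0],"delta_pos":[-0.2,-0.2,0.30],"gripper":-1},{"twist":[0,0,0],"delta_pos":[-0.2,-0.35,0],"gripper":-1},{"twist":[0,0,0],"delta_pos":[-0.2,-0.35,0],"gripper":-1},{"twist":[0,0,0],"delta_pos":[-0.2,-0.35,0],"gripper":-1},{"twist":[0,0,0],"delta_pos":[0,-0.35,0],"gripper":-1},{"twist":[0,0,0],"delta_pos":[0,0,0],"gripper":-1},{"twist":[0,0,0],"delta_pos":[0,0,0],"gripper":-1}]' | sed -n '1,4p'
python3 - <<'E'
from rig import *
from h import *
p,d=camera("top"); np.savez("pics/top1.npz",p=p,d=d,**camera_params("top"))
cv2.imwrite("pics/crop1.png",cv2.resize(p[140:290,200:400,::-1],(800,600),interpolation=cv2.INTER_CUBIC))
p0,d0,K,R,t=load("top")
for n,(u,v) in dict(RL=(244,172),RR=(312,161),FL=(256,242),FR=(322,232)).items():
    print(n,[[round(float(at(x,y,np.median(D[y-1:y+2,x-1:x+2]),K,R,t)[2]),1) for x,y in((u-4,v+1),(u+1,v),(u+6,v-1))] for D in(d0,d)])
E
```

```text
t: 10.27
position: [386.6, -285.4, 192.6]
tcp_rot: [0.271, -3.128, -0.002]
force: [-0.2, 1.2, 0.0]
RL [[31.0, 40.1, 49.5], [30.4, 41.3, 50.0]]
RR [[32.1, 41.0, 47.2], [32.1, 39.9, 48.9]]
FL [[32.7, 41.3, 47.9], [32.0, 41.1, 51.3]]
FR [[29.8, 37.0, 45.0], [21.1, 22.7, 21.5]]
```

View pics/crop1.png

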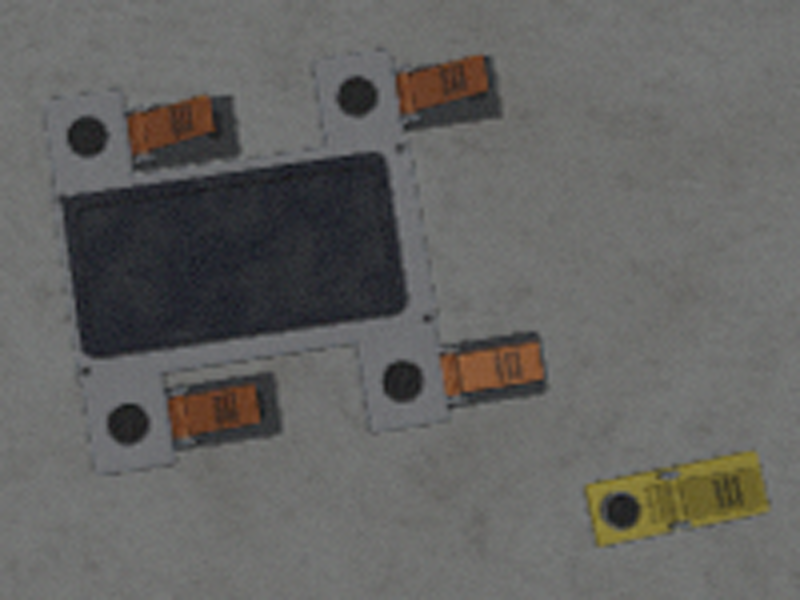

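The FR shim (crop 495,365) lies flat at about 22 mm. The other three are still raised, and the plate and tray haven't moved.

```bash
python3 -c "
from rig import *
print(hand_in())"
```

```text
the job is handed in; nothing more can be done
None
```

The front right corner was the one that rocked (it gave its full 6 mm), so I pressed its shim fully flat; the other three shims are still raised, the plate and tray did not move, and the job is handed in. I pressed only the two front corners, since front left stood firm and only one corner gives.

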